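# Close a battery test cell with its screw cap

## Robot

A 7-joint arm with a two-finger parallel gripper is mounted at the origin on the work surface. World frame = base frame: x ahead of the robot, y to its left, z up, the work surface at z = 0. Lengths are in m, angles in rad, forces in N, time in s.
With the tool pointing down it reaches from about 0.4 to 0.85 m from the base axis. Payload 10.4 kg.
Tool frame: the origin (TCP) lies between the finger pads, 19 mm behind the fingertips; this is the grasp point; z points along the fingers, y is the line along which they close (so a half turn about z gives the same grasp; the last joint's range is limited). The gripper opens to 85 mm and grips with 20 to 120 N. Pads are 22 mm wide; open, the fingers measure 114 mm over their backs; the gripper's body (76 mm by 85 mm) begins 54 mm behind the grasp point. The pads swing forward as they close: fully open they stand 13 mm farther back than shut.
Start: joints at [1.088, 0.332, -0.065, 1.46, 0.022, 1.35, -0.088], TCP at [0.277, -0.56, 0.25] pointing down, gripper open.
Joint ranges: [-2.6, 2.6], [-0.5, 2.12], [-1.47, 1.34], [0.16, 2.42], [-1.27, 4.41], [0.06, 2.06], [-2.6, 2.6]. Speed limits (rad/s): [2.22, 2.22, 2.79, 2.79, 3.14, 3.14, 3.14].

## Interface

Orientations are given as a unit quaternion [x, y, z, w].
In Python, from workcell import get_obs, camera, hand_in gives the robot as it stands. The module is installed in compiled form; this text tells all that it offers.
- The arm moves only by the tool move_arm, never from a script. Its argument "plan" is a list of rows, each an object with "delta_pos": the shift along the tool's x, y, z in a scale on which 1.0 is 0.6 m, a list of three; "turn": the turn, a rotation vector about the tool's x, y, z in a scale on which 1.0 is pi rad, a list of three; "fingers": the closure, from 0 (fully open) to 1 (shut). A call has 1 to 12 rows; each row is the pose to reach, as a shift and turn from the pose commanded when the call began, along the tool's axes at that moment; what a row does not reach only later rows make up. A row lasts 1/8 s, in which the tool goes at most 62.5 mm and 10.7 degrees, less where a joint would pass 70% of its speed; a pose out of reach is approached as far as the arm can. No shift or turn number may pass 1 either way. A call with a gripper value outside its range is refused whole. The fingers move at their own pace and stop on an object; "force" is the grip in N (left out, the last holds). Time passes only in rows, so rows that repeat a pose let the fingers close. It gives the time, the measured TCP pose, the force, the opening and the grip force at its end, in the units of the state.
- get_obs(): the state, without advancing time (a new reading comes with each control period).
- camera(name): name is "side" or "top" or "wrist"; returns a dict with "color" (400x640x3 uint8, red, green, blue), "range_z" (400x640 float32, m along the optical axis (not along the pixel's ray), 0 where there is no reading), "fx", "fy", "cx", "cy" (pixels), "k1" (the pictures are not rectified: a ray, as slopes to the right and down, at radius r is drawn at 1 + k1 r^2 times it, then the intrinsics apply), "R" (3x3) and "t" (3): a world point X has camera coordinates R X + t; the wrist camera has in their place "tool_from_camera" (4x4, takes a point from camera to tool coordinates, whose origin is the TCP and whose axes are the flange's). Camera axes: x right, y down, z forward; pixel columns grow to the right and rows downward; lengths in m; the calibration is good to about 2 mm. A picture is of the moment at which its call begins: read the wrist's pose just before it.
- hand_in(): hands the job in; it is judged then, once.
The state is a dict: "clock": time; "joint_pos": joint angles; "joint_velocities": joint speeds; "tau": joint torques, N m; "position": TCP position; "ee_rot": TCP orientation; "ft_force": force on the tool from outside, world axes, zero at the start; "torque": the same for the moment, N m; "grip_width": opening from 0.0 (shut) to 1.0 (fully open); "grasp_force": force on a finger pad.
Only numpy, scipy, OpenCV 4.12 (cv2) and the standard library are available. Lean on these libraries where they do the work, as an engineer would, in place of code of your own. Each camera call takes 0.05 s, during which the arm holds its last target. There are 200 camera calls.

## Task

Fetch the large knurled cap and set it on the open neck of the battery test cell. Its thread will not start going forward, so with light downward pressure turn the cap backward (anticlockwise seen from above) until you feel it drop into the thread, then screw it forward (clockwise) until it is fully home and let go. Press and turn gently, never forcing it, and leave the small cap, the vial and the screwdriver where they are.

Things in the scene. Friction and masses are not known exactly. Their poses are not given: they have to be found in the camera images.
- cap: The large screw cap, loose, upright on the bench, about 160 g: aluminium skirt 63 mm in diameter and 27.5 mm tall (56 mm bore, open below), on it a grey knurled round crown 40 mm in diameter, 28 mm tall; 55.5 mm overall. Origin: centre of the skirt's lower edge; z up its axis.
- cap_grip (a point): Point on the cap's axis 47.5 mm above its lower edge, in the grey crown: with the TCP here the fingertips just clear the skirt's shoulder, 27.5 mm above the lower edge.
- cap_studs (a point): On the cap's axis 2 mm above its lower edge: the level of the undersides of three hidden thread studs inside the skirt, each 5 mm thick, 120 degrees apart, reaching in to a radius of 23 mm.
- cell: The open battery test cell, fixed to the bench. Origin: centre of its underside on the bench, z up. Grey foot 90 x 90 x 12 mm, steel body 62 mm in diameter up to 50 mm, then the threaded neck. The thread's angle about the neck differs from cell to cell and is not given by these axes.
- neck (a point): On the neck's axis at the thread's flat top land, 72 mm above the bench. Cap origin along z from here: -2 mm with the studs on the land, -11 mm once they have dropped through the entry gaps, -15.5 mm fully home. Three starts, 52.6 mm in diameter; three entry gaps 120 degrees apart, 12 degrees of play for a stud; behind each a 3 mm ratchet tooth.
- pilot (a point): Centre of the top of the neck's plain pilot, 7 mm above the land, 43.6 mm in diameter with a bevelled rim, 1.5 mm radial play in the cap's studs. The cap's inside lands on it when home.
- thread (a point): On the neck's axis 12 mm below the land, in the thread. On the land, forward (clockwise) turning runs into a ratchet tooth; backward (anticlockwise) by at most 105 degrees reaches the gaps; overshooting rides up a tooth, 3 mm. Once dropped, about 85 degrees forward draws the cap down 4.5 mm (4.1 mm per rad, 1 mm axial play), then it grows stiff quickly (0.2 N m and more).
- small_cap: A smaller cap of the same style (39 mm skirt, 25 mm crown, 55.5 mm tall), loose, standing on the bench; does not belong to this cell. Origin: centre of its underside.
- vial: Amber glass vial 32 mm in diameter, 62 mm tall, loose, upright. Origin: centre of its underside.
- driver: Screwdriver lying on the bench, black handle, loose. Origin: under its middle, on the bench.

How it is judged:
On the way, in this order (a step that is already met when the one before it is completed fails the run):
1. the cap is set on the neck: its axis within 4 mm of the neck's, its studs at the land (cap origin less than 1 mm above its resting height there) (horizontal distance between cap and neck below 0.004 m and z of cap in the frame of neck below -0.001 m and angle between cap's own z axis and vertical below 0.12 rad).
2. the cap has dropped through the entry gaps into the thread, at least 7 mm below its height on the land (z of cap in the frame of neck below -0.009 m and horizontal distance between cap and neck below 0.003 m), for 0.1 s.
At the end, for the whole second after the job is handed in: The cap is screwed home on the neck: its origin at least 14.8 mm below the thread's land (fully seated is 15.5 mm), on the neck's axis within 2.5 mm, upright within 3 degrees, at rest and released (z of cap in the frame of neck below -0.0148 m and horizontal distance between cap and neck below 0.0025 m and angle between cap's own z axis and vertical below 0.05 rad and linear speed of cap below 0.01 m/s); the robot touches nothing.
It fails at once if before the cap was nearly home (still more than 1.5 mm short of its seat) it was forced against the cell with more than 40 N (contact force between cap and cell above 40 N and z of cap in the frame of neck above -0.014 m).
It fails at once if the cap was overtightened: summed contact force between cap and cell above 150 N (contact force between cap and cell above 150 N).
It fails at once if the small cap, the vial or the screwdriver was moved more than 40 mm (distance of any of small_cap, vial, driver from where it was at the start of the episode above 0.04 m).
It also fails if it takes over 67 s, if anything falls off the work surface, if the arm or the gripper's body presses on something with over 40 N, if the wrist force passes 120 N, or if a joint passes its speed limit or range.

## Working session

There is one attempt and no reset: what is moved stays moved. The work goes in short steps, Python scripts to look and compute and a tool call to move; the robot and the scene stay as the last step left them, time stands still between calls to the robot, and variables do not carry over. Pictures are saved under pics/ and viewed, at most 10 in all, crops included, and the job is handed in when it is done.

Besides the shell and the picture viewer there is one more tool, called after "Request:" as name(argument=value, ...), one argument or row to a line, values as JSON. move_arm: Moves the arm, as the interface text tells. Its arguments: {"type":"object","properties":{"plan":{"type":"array","items":{"type":"object","properties":{"delta_pos":{"type":"array","items":{"type":"number"}},"turn":{"type":"array","items":{"type":"number"}},"fingers":{"type":"number"}}}},"force":{"type":"number"}},"required":["plan"]}

```bash
mkdir -p pics; python3 - <<'E'
from workcell import get_obs,camera
import cv2,numpy as np,pickle
o=get_obs();print({k:np.round(v,4).tolist() for k,v in o.items()})
d={}
for n in("top","side"):
    c=camera(n);d[n]=c
    cv2.imwrite(f"pics/{n}0.png",c["color"][:,:,::-1])
    print(n,c["fx"],c["cx"],c["cy"],c["k1"],np.round(c["R"],3).tolist(),np.round(c["t"],3))
pickle.dump(d,open("d.pkl","wb"))
E
```

```text
{'clock': 0.0, 'joint_pos': [1.0884, 0.3329, -0.0647, 1.461, 0.0216, 1.3499, -0.0885], 'joint_velocities': [0.0003, -0.0, 0.0009, -0.0008, 0.0, 0.0014, 0.0009], 'tau': [-0.0011, -62.5433, 0.0486, -39.1606, 0.0162, 0.01, 0.0], 'position': [0.2772, -0.5598, 0.2492], 'ee_rot': [0.9737, 0.2279, -0.0002, -0.0007], 'ft_force': [-0.0406, 0.6298, 0.1548], 'torque': [0.0624, 0.0119, -0.0026], 'grasp_force': 0.0, 'grip_width': 0.9995}
top 383.84287767816227 320.60462807646866 203.8317986116915 -0.04070790301434963 [[-0.002, -1.0, 0.002], [-0.99, 0.002, -0.142], [0.142, -0.003, -0.99]] [0.103 0.589 0.664]
side 492.0118063869016 316.0144720275263 208.2886230320357 -0.08161877690844531 [[-0.999, -0.039, 0.005], [-0.029, 0.644, -0.765], [0.027, -0.764, -0.644]] [0.575 0.033 0.963]
```

View pics/top0.png

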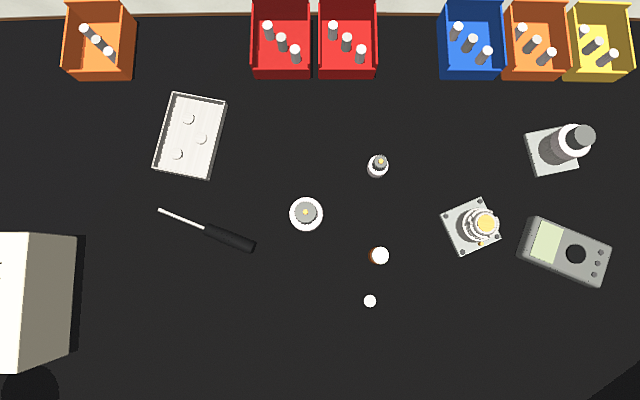

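View pics/side0.png

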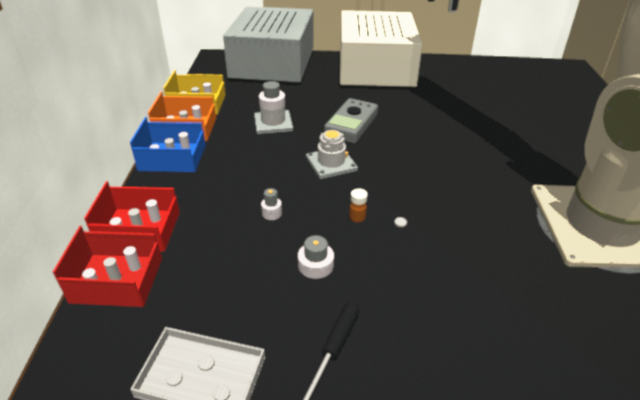

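The top view shows the cap's crown at (306,211), the open cell's neck at (486,223), the small cap at (378,163) and the vial at (380,255). The side view shows the cap at (316,243), the neck at (332,135). Next: enlarged crops of both.

```bash
cat > h.py <<'E'
import numpy as np,cv2
from scipy.optimize import least_squares
def ray(c,u,v):
    K=np.array([[c["fx"],0,c["cx"]],[0,c["fy"],c["cy"]],[0,0,1]])
    p=np.array([(u-c["cx"])/c["fx"],(v-c["cy"])/c["fy"]]);q=p.copy()
    for _ in range(20): q=p/(1+c["k1"]*(q@q))
    return np.array([*q,1.])
def world(c,u,v,z): # depth z
    return c["R"].T@(ray(c,u,v)*z-c["t"])
def at_height(c,u,v,h):
    o=-c["R"].T@c["t"];r=c["R"].T@ray(c,u,v);return o+r*(h-o[2])/r[2]
def tri(obs):
    A=[];b=[]
    for c,u,v in obs:
        o=-c["R"].T@c["t"];r=c["R"].T@ray(c,u,v);r/=np.linalg.norm(r)
        P=np.eye(3)-np.outer(r,r);A.append(P);b.append(P@o)
    x,*_=np.linalg.lstsq(np.vstack(A),np.hstack(b),rcond=None)
    return x,np.linalg.norm(np.vstack(A)@x-np.hstack(b))
E
python3 - <<'E'
import pickle,cv2,numpy as np
from h import *
d=pickle.load(open("d.pkl","rb"))
t,s=d["top"]["color"],d["side"]["color"]
cr=lambda im,u,v:cv2.resize(im[v-25:v+25,u-33:u+33],(396,300),interpolation=cv2.INTER_CUBIC)
cv2.imwrite("pics/crop.png",np.vstack([np.hstack([cr(t,306,213),cr(t,480,226)]),np.hstack([cr(s,316,253),cr(s,332,145)])])[:,:,::-1])
# points from depth: clouds
for n in d:
    c=d[n];Z=c["range_z"]
    for name,(u0,u1,v0,v1) in dict(cap=dict(top=(284,328,190,235),side=(294,340,230,280))[n],cell=dict(top=(435,510,190,260),side=(303,360,125,180))[n]).items() if False else {"cap":dict(top=(284,328,190,235),side=(294,340,230,280))[n],"cell":dict(top=(435,510,190,260),side=(303,360,125,180))[n]}.items():
        P=np.array([world(c,u,v,Z[v,u]) for v in range(v0,v1) for u in range(u0,u1) if Z[v,u]>0])
        zt=np.percentile(P[:,2],99.5)
        h,e=np.histogram(P[:,2],bins=np.arange(-.006,.1,.004));print(n,name,list(zip(np.round(e*1000).astype(int).tolist(),h.tolist())))
        for lo,hi in ((.048,.062),(.024,.031),(.074,.084),(.067,.073)):
            Q=P[(P[:,2]>lo)&(P[:,2]<hi)]
            if len(Q)>5:print("  ",lo,len(Q),np.round(((Q.min(0)+Q.max(0))/2),4),np.round(np.ptp(Q,0),3))
E
```

```text
top cap [(-6, 8), (-2, 820), (2, 251), (6, 3), (10, 3), (14, 6), (18, 6), (22, 14), (26, 399), (30, 50), (34, 2), (38, 5), (42, 9), (46, 2), (50, 26), (54, 318), (58, 50), (62, 0), (66, 0), (70, 0), (74, 0), (78, 0), (82, 0), (86, 0), (90, 0), (94, 0)]
   0.048 395 [0.5739 0.1304 0.055 ] [0.039 0.04  0.013]
   0.024 447 [0.5745 0.1304 0.0278] [0.061 0.062 0.006]
top cell [(-6, 21), (-2, 2229), (2, 682), (6, 42), (10, 773), (14, 279), (18, 32), (22, 36), (26, 22), (30, 29), (34, 24), (38, 27), (42, 24), (46, 62), (50, 161), (54, 11), (58, 18), (62, 48), (66, 21), (70, 153), (74, 120), (78, 384), (82, 29), (86, 0), (90, 0), (94, 0)]
   0.048 240 [ 0.5501 -0.1784  0.055 ] [0.06  0.05  0.014]
   0.024 50 [ 0.5463 -0.1777  0.0274] [0.062 0.049 0.007]
   0.074 533 [ 0.5504 -0.1839  0.0786] [0.049 0.05  0.009]
   0.067 117 [ 0.5507 -0.1849  0.0701] [0.053 0.053 0.006]
side cap [(-6, 280), (-2, 859), (2, 55), (6, 53), (10, 45), (14, 63), (18, 50), (22, 166), (26, 212), (30, 37), (34, 35), (38, 32), (42, 41), (46, 37), (50, 132), (54, 199), (58, 0), (62, 0), (66, 0), (70, 0), (74, 0), (78, 0), (82, 0), (86, 0), (90, 0), (94, 0)]
   0.048 351 [0.5712 0.1322 0.053 ] [0.04 0.04 0.01]
   0.024 353 [0.5706 0.1364 0.0273] [0.06  0.054 0.007]
side cell [(-6, 345), (-2, 933), (2, 101), (6, 197), (10, 339), (14, 73), (18, 80), (22, 79), (26, 113), (30, 176), (34, 82), (38, 38), (42, 44), (46, 114), (50, 23), (54, 33), (58, 43), (62, 26), (66, 39), (70, 77), (74, 94), (78, 71), (82, 0), (86, 0), (90, 0), (94, 0)]
   0.048 168 [ 0.5486 -0.1733  0.055 ] [0.055 0.043 0.014]
   0.024 189 [ 0.5308 -0.2287  0.0275] [0.095 0.158 0.007]
   0.074 165 [ 0.5481 -0.1822  0.0779] [0.039 0.043 0.008]
   0.067 89 [ 0.5481 -0.1764  0.0701] [0.048 0.041 0.006]
```

View pics/crop.png

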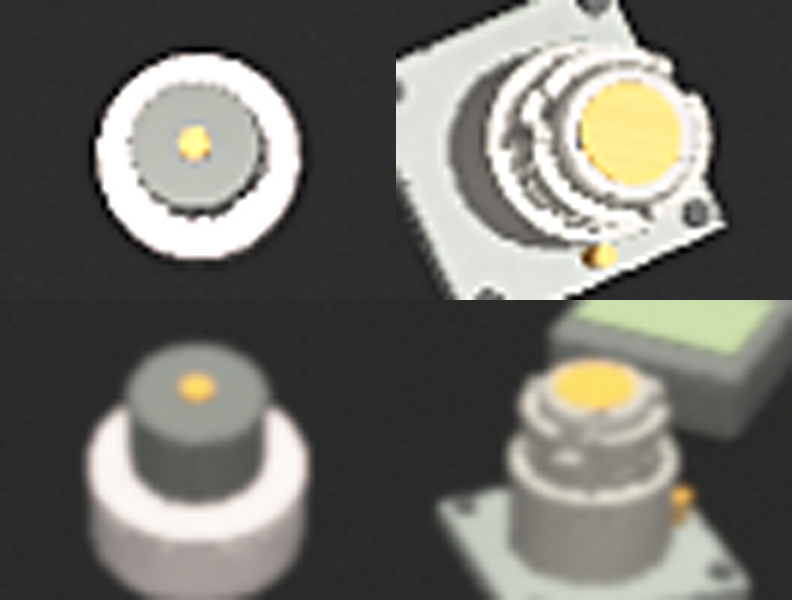

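Crop: cap dot at top (305.3,211.4), side (315.4,242.1); gold disc on the pilot at top (485.7,222.6), side (331.9,133.8).

```bash
cat >> h.py <<'E'
from scipy.spatial.transform import Rotation as Ro
def tool(o,p): # world target -> delta in tool axes
    return np.round(Ro.from_quat(o["ee_rot"]).inv().apply(np.array(p)-o["position"]),4)
E
python3 - <<'E'
import pickle
from h import *
from workcell import get_obs
d=pickle.load(open("d.pkl","rb"));t,s=d["top"],d["side"]
print(tri([(t,305.3,211.4),(s,315.4,242.1)]),tri([(t,485.7,222.6),(s,331.9,133.8)]))
print([at_height(c,*p,h) for c,p,h in((t,(305.3,211.4),.0555),(s,(315.4,242.1),.0555),(t,(485.7,222.6),.079),(s,(331.9,133.8),.079))])
o=get_obs();print(tool(o,[.51,-.18,.25]),tool(o,[.53,.13,.25]))
E
```

```text
(array([0.57272871, 0.12987162, 0.05559624]), np.float64(0.001562391253569173)) (array([ 0.5495297 , -0.18599842,  0.07838205]), np.float64(0.001598751823634634))
[array([0.57385026, 0.12979224, 0.0555    ]), array([0.57163402, 0.12999636, 0.0555    ]), array([ 0.55060347, -0.18587916,  0.079     ]), array([ 0.54841336, -0.18466691,  0.079     ])]
[ 0.3772 -0.2371 -0.0004] [ 5.326e-01 -5.060e-01 -1.000e-04]
```

The manual's scale: shifts go in shares of 0.6 m and turns go in shares of pi rad. Converting my numbers, 0.377 m / 0.6 = 0.6283, -0.237 m / 0.6 = -0.395.

Request:
move_arm(
  plan=[
    {"delta_pos":[0.0883,-0.055,0]},
    {"delta_pos":[0.1767,-0.11,0]},
    {"delta_pos":[0.265,-0.1667,0]},
    {"delta_pos":[0.3533,-0.2217,0]},
    {"delta_pos":[0.4417,-0.2767,0]},
    {"delta_pos":[0.53,-0.3333,0]},
    {"delta_pos":[0.6283,-0.395,0]},
    {"delta_pos":[0.6283,-0.395,0]},
    {"delta_pos":[0.6283,-0.395,0]},
  ],
)

```text
validation failed for argument at $.pl...
```

```bash
cat > w.py <<'E'
import sys,pickle,cv2,numpy as np
from h import *
from workcell import get_obs,camera
def wshot(name,save=True):
    o=get_obs();c=camera("wrist")
    T=np.eye(4);T[:3,:3]=Ro.from_quat(o["ee_rot"]).as_matrix();T[:3,3]=o["position"]
    M=np.linalg.inv(T@c["tool_from_camera"]);c["R"]=M[:3,:3];c["t"]=M[:3,3]
    pickle.dump((o,c),open(name+".pkl","wb"))
    cv2.imwrite(f"pics/{name}.png",c["color"][:,:,::-1])
    return o,c
E
python3 - <<'E'
from w import *
o,c=wshot("w1")
print(np.round(o["joint_pos"],3),np.round(o["position"],4),o["clock"],np.round(c["tool_from_camera"],3).tolist(),c["fx"],c["k1"])
print(tool(o,[.5727,.1299,.20]))
E
```

```text
[ 1.088  0.333 -0.065  1.461  0.022  1.35  -0.089] [ 0.2772 -0.5598  0.2493] 0.1 [[0.001, -0.95, -0.311, 0.08], [1.0, 0.001, -0.0, 0.001], [0.001, -0.311, 0.95, -0.125], [0.0, 0.0, 0.0, 1.0]] 345.4869198315984 0.01782012498968352
[ 0.5709 -0.4869  0.0499]
```

View pics/w1.png

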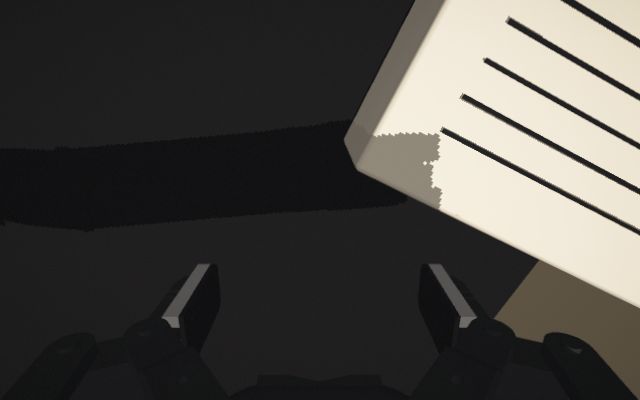

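The call was refused (likely it needs all fields per row). Wrist view: the open fingers at the bottom, beige box to the upper right; arm unmoved. Check the box's height for the path.

```bash
python3 - <<'E'
from w import *
o,c=pickle.load(open("w1.pkl","rb"))
for u,v in((450,100),(380,130),(600,50),(360,160)): print(np.round(world(c,u,v,c["range_z"][v,u]),3))
E
```

```text
[ 0.379 -0.605  0.141]
[ 0.342 -0.574  0.139]
[ 0.444 -0.671  0.141]
[ 0.318 -0.572  0.14 ]
```

In the tool's units: 0.377 m / 0.6 = 0.6283, 0.318 m / 0.6 = 0.53.

Request:
move_arm(
  plan=[
    {"delta_pos":[0.0883,-0.055,0],"turn":[0,0,0],"fingers":0.0},
    {"delta_pos":[0.1767,-0.11,0],"turn":[0,0,0],"fingers":0.0},
    {"delta_pos":[0.265,-0.1667,0],"turn":[0,0,0],"fingers":0.0},
    {"delta_pos":[0.3533,-0.2217,0],"turn":[0,0,0],"fingers":0.0},
    {"delta_pos":[0.4417,-0.2767,0],"turn":[0,0,0],"fingers":0.0},
    {"delta_pos":[0.53,-0.3333,0],"turn":[0,0,0],"fingers":0.0},
    {"delta_pos":[0.6283,-0.395,0],"turn":[0,0,0],"fingers":0.0},
    {"delta_pos":[0.6283,-0.395,0],"turn":[0,0,0],"fingers":0.0},
    {"delta_pos":[0.6283,-0.395,0],"turn":[0,0,0],"fingers":0.0},
  ],
)

```text
clock: 1.27
position: [0.5099, -0.1804, 0.2497]
ee_rot: [0.974, 0.228, -0.0, -0.0]
ft_force: [0.0, -0.1, 0.6]
grip_width: 1.0
grasp_force: 0.0
```

```bash
python3 - <<'E'
from w import *
o,c=wshot("w2")
print(np.round(o["joint_pos"],3),np.round(o["position"],4),o["clock"])
print(tool(o,[.5427,.115,.25]))
E
```

```text
[ 0.592  0.171 -0.376  1.669  0.065  1.314 -0.905] [ 0.5099 -0.1804  0.2497] 1.275
[ 0.1607 -0.25   -0.0003]
```

View pics/w2.png

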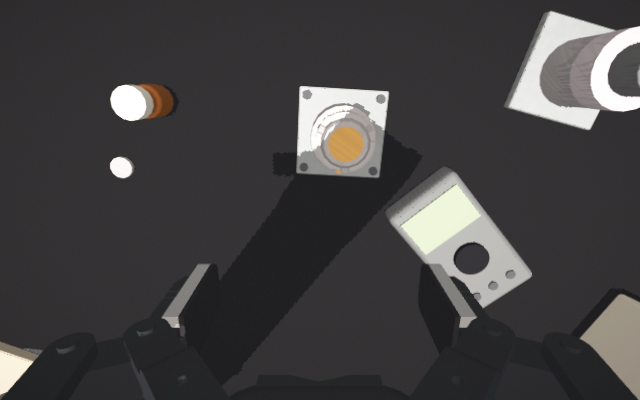

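Wrist view shows the gold disc at (346,145), the vial at (142,102), multimeter on the right. Now toward the cap.

In the tool's units: -0.25 m / 0.6 = -0.4167, -0.05 m / 0.6 = -0.0833.

Request:
move_arm(
  plan=[
    {"delta_pos":[0.0533,-0.0833,0],"turn":[0,0,0],"fingers":0.0},
    {"delta_pos":[0.1067,-0.1667,0],"turn":[0,0,0],"fingers":0.0},
    {"delta_pos":[0.16,-0.25,0],"turn":[0,0,0],"fingers":0.2},
    {"delta_pos":[0.2133,-0.3333,0],"turn":[0,0,0],"fingers":0.2},
    {"delta_pos":[0.2683,-0.4167,0],"turn":[0,0,0],"fingers":0.2},
    {"delta_pos":[0.2683,-0.4167,0],"turn":[0,0,0],"fingers":0.2},
    {"delta_pos":[0.2683,-0.4167,0],"turn":[0,0,0],"fingers":0.2},
  ],
)

```text
clock: 2.2
position: [0.5437, 0.1129, 0.2497]
ee_rot: [0.974, 0.227, -0.0, 0.0]
ft_force: [0.7, 0.2, 0.4]
grip_width: 0.798
grasp_force: 0.0
```

```bash
python3 - <<'E'
from w import *
o,c=wshot("w3")
print(np.round(o["joint_pos"],3),np.round(o["position"],4),o["clock"])
c2=pickle.load(open("w2.pkl","rb"))[1]
def blob(c,lo,hi,box):
    hsv=cv2.cvtColor(c["color"],cv2.COLOR_RGB2HSV);m=cv2.inRange(hsv,lo,hi)
    v0,v1,u0,u1=box;ys,xs=np.nonzero(m[v0:v1,u0:u1]);return (xs.min()+xs.max())/2+u0,(ys.min()+ys.max())/2+v0,np.ptp(xs),np.ptp(ys),xs.mean()+u0,ys.mean()+v0
b=blob(c2,(10,100,120),(35,255,255),(110,168,315,380));print(b,at_height(c2,b[4],b[5],.079))
p=ray(c,0,0)
X=np.array([.5727,.1299,.0555]);q=c["R"]@X+c["t"];U=(q[:2]/q[2])*c["fx"]+[c["cx"],c["cy"]];print("pred",U)
u,v=U.astype(int)
b=blob(c,(10,100,120),(35,255,255),(max(v-30,0),v+30,u-30,u+30));print(b,at_height(c,b[4],b[5],.0555))
d=pickle.load(open("d.pkl","rb"))
print(tri([(d["top"],305.3,211.4),(d["side"],315.4,242.1),(c,b[4],b[5])]))
b2=blob(c2,(10,100,120),(35,255,255),(110,168,315,380))
print(tri([(d["top"],485.7,222.6),(d["side"],331.9,133.8),(c2,b2[4],b2[5])]))
E
```

```text
[ 0.223  0.23  -0.59   1.623  0.132  1.329 -1.5  ] [0.5437 0.1129 0.2497] 2.2
(np.float64(345.0), np.float64(144.0), np.int64(34), np.int64(34), np.float64(345.39203354297695), np.float64(143.7997903563941)) [ 0.54982414 -0.1868102   0.079     ]
pred [315.14522604 138.92358297]
(np.float64(316.0), np.float64(139.5), np.int64(8), np.int64(9), np.float64(316.02597402597405), np.float64(139.44155844155844)) [0.57260743 0.12895166 0.0555    ]
(array([0.57269681, 0.12944629, 0.05531842]), np.float64(0.0017065654166355494))
(array([ 0.54960747, -0.18669359,  0.07777935]), np.float64(0.0016820991402145347))
```

View pics/w3.png

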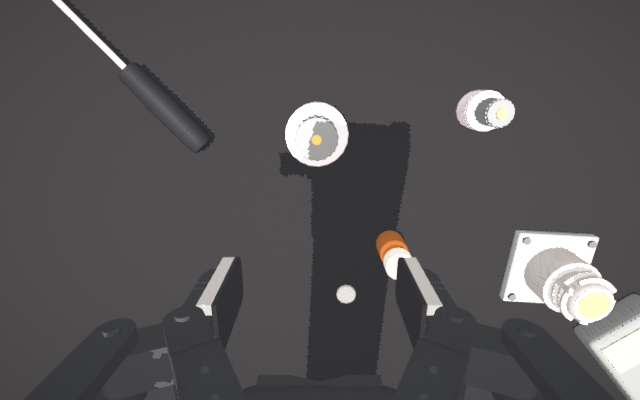

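The cap's dot is at (316,139), between the driver's handle (175,110) and the small cap (487,110); all three cameras agree on the cap at (0.5727, 0.1292). Go above it.

```bash
python3 - <<'E'
from w import *
o=get_obs();print(o["position"],tool(o,[.5727,.1292,.10]))
E
```

```text
[0.54373704 0.11242498 0.24976182] [ 0.0335 -0.0024  0.1497]
```

Request:
move_arm(
  plan=[
    {"delta_pos":[0.0283,-0.0017,0.0833],"turn":[0,0,0],"fingers":0.2},
    {"delta_pos":[0.0558,-0.0025,0.1667],"turn":[0,0,0],"fingers":0.2},
    {"delta_pos":[0.0558,-0.0025,0.25],"turn":[0,0,0],"fingers":0.25},
    {"delta_pos":[0.0558,-0.0025,0.25],"turn":[0,0,0],"fingers":0.25},
    {"delta_pos":[0.0558,-0.0025,0.25],"turn":[0,0,0],"fingers":0.25},
    {"delta_pos":[0.0558,-0.0025,0.25],"turn":[0,0,0],"fingers":0.25},
  ],
)

```text
clock: 3.0
position: [0.5742, 0.131, 0.1026]
ee_rot: [0.974, 0.227, 0.002, 0.0]
ft_force: [-0.4, -0.4, 0.3]
grip_width: 0.743
grasp_force: 0.0
```

```bash
python3 - <<'E'
from w import *
o=get_obs();print(o["position"],tool(o,[.5727,.1292,.0485]),o["joint_velocities"].round(3) if hasattr(o["joint_velocities"],'round') else o["joint_velocities"])
E
```

```text
[0.57418495 0.13101399 0.10261566] [-0.0023  0.0009  0.0541] [-0.006  0.005 -0.001  0.008  0.003 -0.005 -0.003]
```

In the tool's units: 0.0515 m / 0.6 = 0.0858, -0.0015 m / 0.6 = -0.0025.

Request:
move_arm(
  plan=[
    {"delta_pos":[-0.0025,0.0022,0.0333],"turn":[0,0,0],"fingers":0.25},
    {"delta_pos":[-0.0025,0.0022,0.0583],"turn":[0,0,0],"fingers":0.25},
    {"delta_pos":[-0.0025,0.0022,0.0767],"turn":[0,0,0],"fingers":0.25},
    {"delta_pos":[-0.0025,0.0022,0.0858],"turn":[0,0,0],"fingers":0.25},
    {"delta_pos":[-0.0025,0.0022,0.0858],"turn":[0,0,0],"fingers":0.25},
    {"delta_pos":[-0.0025,0.0022,0.0858],"turn":[0,0,0],"fingers":0.25},
    {"delta_pos":[-0.0025,0.0022,0.0858],"turn":[0,0,0],"fingers":0.25},
  ],
)

```text
clock: 3.88
position: [0.5723, 0.1295, 0.049]
ee_rot: [0.974, 0.228, 0.0, 0.0]
ft_force: [-0.0, -0.2, 0.5]
grip_width: 0.749
grasp_force: 0.0
```

Request:
move_arm(
  force=40,
  plan=[
    {"delta_pos":[0,0,0],"turn":[0,0,0],"fingers":0.45},
    {"delta_pos":[0,0,0],"turn":[0,0,0],"fingers":0.7},
    {"delta_pos":[0,0,0],"turn":[0,0,0],"fingers":0.7},
    {"delta_pos":[0,0,0],"turn":[0,0,0],"fingers":0.7},
    {"delta_pos":[0,0,0],"turn":[0,0,0],"fingers":0.7},
    {"delta_pos":[0,0,0],"turn":[0,0,0],"fingers":0.7},
  ],
)

```text
clock: 4.62
position: [0.5722, 0.1295, 0.0489]
ee_rot: [0.974, 0.228, 0.0, 0.0]
ft_force: [-1.2, -0.1, 5.1]
grip_width: 0.454
grasp_force: 40.1
```

In the tool's units: -0.12 m / 0.6 = -0.2, -0.095 m / 0.6 = -0.1583.

Request:
move_arm(
  plan=[
    {"delta_pos":[0,0,-0.0167],"turn":[0,0,0],"fingers":0.7},
    {"delta_pos":[0,0,-0.0583],"turn":[0,0,0],"fingers":0.7},
    {"delta_pos":[0,0,-0.1083],"turn":[0,0,0],"fingers":0.7},
    {"delta_pos":[0,0,-0.1583],"turn":[0,0,0],"fingers":0.7},
    {"delta_pos":[0,0,-0.2],"turn":[0,0,0],"fingers":0.7},
    {"delta_pos":[0,0,-0.2],"turn":[0,0,0],"fingers":0.7},
    {"delta_pos":[0,0,-0.2],"turn":[0,0,0],"fingers":0.7},
  ],
)

```text
clock: 5.5
position: [0.5714, 0.1291, 0.1675]
ee_rot: [0.974, 0.228, -0.001, 0.0]
ft_force: [-0.1, -0.1, -2.4]
grip_width: 0.448
grasp_force: 40.5
```

```bash
python3 - <<'E'
from w import *
o=get_obs();print(o["ft_force"],o["torque"],o["grip_width"],tool(o,[.5497,-.1865,o["position"][2]]),o["position"])
c=camera("side")
u,v=316,180
cv2.imwrite("pics/s1.png",cv2.resize(c["color"][150:300,220:420],(800,600),interpolation=cv2.INTER_CUBIC)[:,:,::-1])
E
```

```text
[-0.07006102 -0.07647115 -2.38310739] [-0.01543531  0.01323343 -0.01592699] 0.4482953041443238 [-1.595e-01  2.732e-01  2.000e-04] [0.57144001 0.12912747 0.16745666]
```

View pics/s1.png

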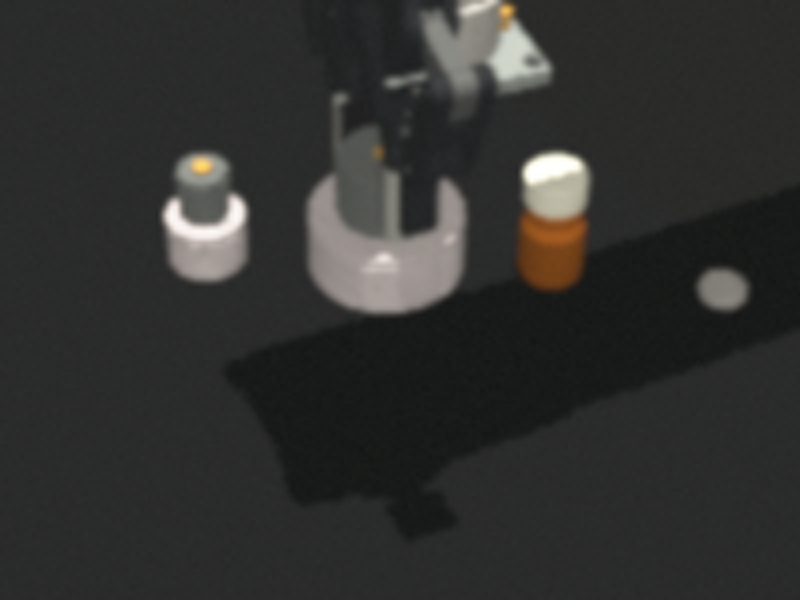

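The cap is held upright with its skirt clear at (385,250 in the crop). Carry over to the neck.

In the tool's units: 0.273 m / 0.6 = 0.455, -0.1595 m / 0.6 = -0.2658.

Request:
move_arm(
  plan=[
    {"delta_pos":[-0.0333,0.0567,0],"turn":[0,0,0],"fingers":0.7},
    {"delta_pos":[-0.0717,0.1233,0],"turn":[0,0,0],"fingers":0.7},
    {"delta_pos":[-0.1117,0.1917,0],"turn":[0,0,0],"fingers":0.7},
    {"delta_pos":[-0.1517,0.26,0],"turn":[0,0,0],"fingers":0.7},
    {"delta_pos":[-0.1917,0.3283,0],"turn":[0,0,0],"fingers":0.7},
    {"delta_pos":[-0.23,0.395,0],"turn":[0,0,0],"fingers":0.7},
    {"delta_pos":[-0.255,0.4383,0],"turn":[0,0,0],"fingers":0.7},
    {"delta_pos":[-0.2658,0.455,0],"turn":[0,0,0],"fingers":0.7},
    {"delta_pos":[-0.2658,0.455,0],"turn":[0,0,0],"fingers":0.7},
    {"delta_pos":[-0.2658,0.455,0],"turn":[0,0,0],"fingers":0.7},
    {"delta_pos":[-0.2658,0.455,0],"turn":[0,0,0],"fingers":0.7},
    {"delta_pos":[-0.2658,0.455,0],"turn":[0,0,0],"fingers":0.7},
  ],
)

```text
clock: 7.05
position: [0.5504, -0.1852, 0.1686]
ee_rot: [0.974, 0.228, 0.0, 0.0]
ft_force: [-0.0, 0.6, -2.0]
grip_width: 0.454
grasp_force: 40.7
```

```bash
cat > st.py <<'E'
from w import *
o=get_obs();e=Ro.from_quat(o["ee_rot"]).as_euler("xyz",degrees=True)
print("t",o["clock"],"pos",np.round(o["position"],4),"F",np.round(o["ft_force"],1),"T",np.round(o["torque"],2),"j",np.round(o["joint_pos"],2),"eul",e.round(1))
print("to neck",tool(o,[.5497,-.1865,.1190]),"capz rel land",o["position"][2]-.0489-.072)
E
python3 st.py
```

```text
t 7.05 pos [ 0.5504 -0.1852  0.1686] F [-0.   0.6 -2. ] T [ 0.04  0.04 -0.02] j [ 0.6   0.33 -0.43  1.67  0.15  1.18 -0.97] eul [180.   -0.   26.4]
to neck [-0.0012  0.0009  0.0496] capz rel land 0.04769901322482563
```

In the tool's units: 0.038 m / 0.6 = 0.0633, -0.001 m / 0.6 = -0.0017.

Request:
move_arm(
  plan=[
    {"delta_pos":[-0.0017,0.0013,0.025],"turn":[0,0,0],"fingers":0.7},
    {"delta_pos":[-0.0017,0.0013,0.05],"turn":[0,0,0],"fingers":0.7},
    {"delta_pos":[-0.0017,0.0013,0.0633],"turn":[0,0,0],"fingers":0.7},
    {"delta_pos":[-0.0017,0.0013,0.0633],"turn":[0,0,0],"fingers":0.7},
    {"delta_pos":[-0.0017,0.0013,0.0633],"turn":[0,0,0],"fingers":0.7},
    {"delta_pos":[-0.0017,0.0013,0.0633],"turn":[0,0,0],"fingers":0.7},
    {"delta_pos":[-0.0017,0.0013,0.0633],"turn":[0,0,0],"fingers":0.7},
  ],
)

```text
clock: 7.92
position: [0.5498, -0.1872, 0.1309]
ee_rot: [0.974, 0.228, 0.0, 0.0]
ft_force: [0.0, 0.4, -2.8]
grip_width: 0.454
grasp_force: 40.7
```

```bash
python3 st.py
```

```text
t 7.925 pos [ 0.5498 -0.1872  0.1309] F [ 0.   0.4 -2.8] T [-0.01  0.03 -0.01] j [ 0.6   0.36 -0.42  1.7   0.16  1.11 -0.98] eul [180.   -0.   26.3]
to neck [ 0.0002 -0.0007  0.0119] capz rel land 0.009952071908922375
```

In the tool's units: 0.0075 m / 0.6 = 0.0125, -0.0005 m / 0.6 = -0.0008.

Request:
move_arm(
  plan=[
    {"delta_pos":[0,-0.0008,0.0033],"turn":[0,0,0],"fingers":0.7},
    {"delta_pos":[0,-0.0008,0.0067],"turn":[0,0,0],"fingers":0.7},
    {"delta_pos":[0,-0.0008,0.0092],"turn":[0,0,0],"fingers":0.7},
    {"delta_pos":[0,-0.0008,0.0117],"turn":[0,0,0],"fingers":0.7},
    {"delta_pos":[0,-0.0008,0.0125],"turn":[0,0,0],"fingers":0.7},
    {"delta_pos":[0,-0.0008,0.0125],"turn":[0,0,0],"fingers":0.7},
  ],
)

```text
clock: 8.68
position: [0.5494, -0.1867, 0.123]
ee_rot: [0.974, 0.228, 0.0, 0.0]
ft_force: [-0.2, 0.4, -2.4]
grip_width: 0.457
grasp_force: 40.7
```

```bash
python3 st.py
```

```text
t 8.675 pos [ 0.5494 -0.1867  0.123 ] F [-0.2  0.4 -2.4] T [-0.02  0.   -0.01] j [ 0.6   0.37 -0.42  1.71  0.17  1.09 -0.99] eul [180.   -0.   26.3]
to neck [ 0.0003 -0.      0.004 ] capz rel land 0.0021185590695070172
```

In the tool's units: 0.004 m / 0.6 = 0.0067, 0.0035 m / 0.6 = 0.0058.

Request:
move_arm(
  plan=[
    {"delta_pos":[0,0,0.0017],"turn":[0,0,0],"fingers":0.7},
    {"delta_pos":[0,0,0.0033],"turn":[0,0,0],"fingers":0.7},
    {"delta_pos":[0,0,0.005],"turn":[0,0,0],"fingers":0.7},
    {"delta_pos":[0,0,0.0058],"turn":[0,0,0],"fingers":0.7},
    {"delta_pos":[0,0,0.0067],"turn":[0,0,0],"fingers":0.7},
    {"delta_pos":[0,0,0.0067],"turn":[0,0,0],"fingers":0.7},
  ],
)

```text
clock: 9.43
position: [0.5494, -0.1867, 0.119]
ee_rot: [0.974, 0.228, 0.0, 0.0]
ft_force: [-0.6, 1.1, -1.9]
grip_width: 0.455
grasp_force: 40.7
```

```bash
python3 st.py
```

```text
t 9.425 pos [ 0.5494 -0.1867  0.119 ] F [-0.6  1.1 -1.9] T [-0.05 -0.02  0.01] j [ 0.6   0.38 -0.42  1.72  0.17  1.09 -0.99] eul [180.    0.   26.3]
to neck [ 0.0003 -0.0001  0.    ] capz rel land -0.0018937036942635183
```

In the tool's units: 0.001 m / 0.6 = 0.0017, 0.0005 m / 0.6 = 0.0008.

Request:
move_arm(
  plan=[
    {"delta_pos":[0,0,0.0008],"turn":[0,0,0],"fingers":0.7},
    {"delta_pos":[0,0,0.0017],"turn":[0,0,0],"fingers":0.7},
    {"delta_pos":[0,0,0.0017],"turn":[0,0,0],"fingers":0.7},
  ],
)

```text
clock: 9.8
position: [0.5497, -0.1867, 0.1186]
ee_rot: [0.974, 0.228, 0.0, 0.0]
ft_force: [-1.9, 1.2, 5.0]
grip_width: 0.458
grasp_force: 41.3
```

```bash
python3 st.py
```

```text
t 9.8 pos [ 0.5497 -0.1867  0.1186] F [-1.9  1.2  5. ] T [0.21 0.58 0.04] j [ 0.6   0.38 -0.42  1.72  0.17  1.08 -0.99] eul [180.   -0.   26.3]
to neck [ 0.0001 -0.0001 -0.0004] capz rel land -0.0022772733542774787
```

In the tool's units: 0.0004 m / 0.6 = 0.0007, -0.15 rad / 3.1416 = -0.0477.

Request:
move_arm(
  plan=[
    {"delta_pos":[0,0,0.0007],"turn":[0,0,-0.0159],"fingers":0.7},
    {"delta_pos":[0,0,0.0007],"turn":[0,0,-0.0318],"fingers":0.7},
    {"delta_pos":[0,0,0.0007],"turn":[0,0,-0.0477],"fingers":0.7},
    {"delta_pos":[0,0,0.0007],"turn":[0,0,-0.0477],"fingers":0.7},
  ],
)

```text
clock: 10.3
position: [0.5504, -0.1866, 0.1186]
ee_rot: [0.954, 0.301, 0.001, 0.001]
ft_force: [0.1, 1.5, 5.7]
grip_width: 0.452
grasp_force: 41.3
```

```bash
python3 st.py
```

```text
t 10.3 pos [ 0.5504 -0.1866  0.1186] F [0.1 1.5 5.7] T [0.19 0.06 0.1 ] j [ 0.62  0.38 -0.45  1.72  0.18  1.08 -0.85] eul [ 1.799e+02 -1.000e-01  3.500e+01]
to neck [-0.0005 -0.0005 -0.0004] capz rel land -0.002292933439689185
```

In the tool's units: 0.0003 m / 0.6 = 0.0005, -0.15 rad / 3.1416 = -0.0477.

Request:
move_arm(
  plan=[
    {"delta_pos":[0,0,0.0005],"turn":[0,0,-0.0159],"fingers":0.7},
    {"delta_pos":[0,0,0.0005],"turn":[0,0,-0.0318],"fingers":0.7},
    {"delta_pos":[0,0,0.0005],"turn":[0,0,-0.0477],"fingers":0.7},
    {"delta_pos":[0,0,0.0005],"turn":[0,0,-0.0477],"fingers":0.7},
  ],
)

```text
clock: 10.8
position: [0.5506, -0.1865, 0.1185]
ee_rot: [0.928, 0.371, 0.001, 0.001]
ft_force: [0.1, 0.4, 7.3]
grip_width: 0.458
grasp_force: 41.4
```

In the tool's units: 0.0003 m / 0.6 = 0.0005, -0.15 rad / 3.1416 = -0.0477.

Request:
move_arm(
  plan=[
    {"delta_pos":[0,0,0.0005],"turn":[0,0,-0.0159],"fingers":0.7},
    {"delta_pos":[0,0,0.0005],"turn":[0,0,-0.0318],"fingers":0.7},
    {"delta_pos":[0,0,0.0005],"turn":[0,0,-0.0477],"fingers":0.7},
    {"delta_pos":[0,0,0.0005],"turn":[0,0,-0.0477],"fingers":0.7},
  ],
)

```text
clock: 11.3
position: [0.5507, -0.1864, 0.1185]
ee_rot: [0.898, 0.44, 0.001, 0.001]
ft_force: [-1.0, 1.9, 9.1]
grip_width: 0.447
grasp_force: 41.6
```

In the tool's units: 0.0002 m / 0.6 = 0.0003, -0.15 rad / 3.1416 = -0.0477.

Request:
move_arm(
  plan=[
    {"delta_pos":[0,0,0.0003],"turn":[0,0,-0.0159],"fingers":0.7},
    {"delta_pos":[0,0,0.0003],"turn":[0,0,-0.0318],"fingers":0.7},
    {"delta_pos":[0,0,0.0003],"turn":[0,0,-0.0477],"fingers":0.7},
    {"delta_pos":[0,0,0.0003],"turn":[0,0,-0.0477],"fingers":0.7},
  ],
)

```text
clock: 11.8
position: [0.5508, -0.1863, 0.1184]
ee_rot: [0.862, 0.506, 0.001, 0.001]
ft_force: [-0.4, 2.4, 10.1]
grip_width: 0.455
grasp_force: 41.7
```

In the tool's units: -0.15 rad / 3.1416 = -0.0477.

Request:
move_arm(
  plan=[
    {"delta_pos":[0,0,0],"turn":[0,0,-0.0159],"fingers":0.7},
    {"delta_pos":[0,0,0],"turn":[0,0,-0.0318],"fingers":0.7},
    {"delta_pos":[0,0,0],"turn":[0,0,-0.0477],"fingers":0.7},
    {"delta_pos":[0,0,0],"turn":[0,0,-0.0477],"fingers":0.7},
  ],
)

```text
clock: 12.3
position: [0.5507, -0.1863, 0.1184]
ee_rot: [0.822, 0.569, 0.001, 0.001]
ft_force: [-1.1, 2.5, 9.9]
grip_width: 0.456
grasp_force: 41.8
```

```bash
python3 st.py
```

```text
t 12.3 pos [ 0.5507 -0.1863  0.1184] F [-1.1  2.5  9.9] T [0.54 0.39 0.13] j [ 0.7   0.4  -0.55  1.71  0.23  1.09 -0.28] eul [179.8  -0.   69.4]
to neck [-0.0005 -0.0009 -0.0006] capz rel land -0.002494269322701928
```

In the tool's units: -0.15 rad / 3.1416 = -0.0477.

Request:
move_arm(
  plan=[
    {"delta_pos":[0,0,0],"turn":[0,0,-0.0159],"fingers":0.7},
    {"delta_pos":[0,0,0],"turn":[0,0,-0.0318],"fingers":0.7},
    {"delta_pos":[0,0,0],"turn":[0,0,-0.0477],"fingers":0.7},
    {"delta_pos":[0,0,0],"turn":[0,0,-0.0477],"fingers":0.7},
  ],
)

```text
clock: 12.8
position: [0.5508, -0.1864, 0.1184]
ee_rot: [0.777, 0.629, 0.001, 0.001]
ft_force: [-0.6, 2.5, 11.0]
grip_width: 0.451
grasp_force: 41.8
```

In the tool's units: -0.15 rad / 3.1416 = -0.0477.

Request:
move_arm(
  plan=[
    {"delta_pos":[0,0,0],"turn":[0,0,-0.0159],"fingers":0.7},
    {"delta_pos":[0,0,0],"turn":[0,0,-0.0318],"fingers":0.7},
    {"delta_pos":[0,0,0],"turn":[0,0,-0.0477],"fingers":0.7},
    {"delta_pos":[0,0,0],"turn":[0,0,-0.0477],"fingers":0.7},
  ],
)

```text
clock: 13.3
position: [0.5507, -0.1863, 0.1184]
ee_rot: [0.728, 0.686, 0.001, 0.001]
ft_force: [-0.9, 2.3, 10.2]
grip_width: 0.455
grasp_force: 41.8
```

In the tool's units: -0.15 rad / 3.1416 = -0.0477.

Request:
move_arm(
  plan=[
    {"delta_pos":[0,0,0],"turn":[0,0,-0.0159],"fingers":0.7},
    {"delta_pos":[0,0,0],"turn":[0,0,-0.0318],"fingers":0.7},
    {"delta_pos":[0,0,0],"turn":[0,0,-0.0477],"fingers":0.7},
    {"delta_pos":[0,0,0],"turn":[0,0,-0.0477],"fingers":0.7},
  ],
)

```text
clock: 13.8
position: [0.5507, -0.1859, 0.1183]
ee_rot: [0.674, 0.738, 0.001, 0.001]
ft_force: [-0.5, 3.3, 9.4]
grip_width: 0.453
grasp_force: 41.7
```

In the tool's units: -0.15 rad / 3.1416 = -0.0477.

Request:
move_arm(
  plan=[
    {"delta_pos":[0,0,0],"turn":[0,0,-0.0159],"fingers":0.7},
    {"delta_pos":[0,0,0],"turn":[0,0,-0.0318],"fingers":0.7},
    {"delta_pos":[0,0,0],"turn":[0,0,-0.0477],"fingers":0.7},
    {"delta_pos":[0,0,0],"turn":[0,0,-0.0477],"fingers":0.7},
  ],
)

```text
clock: 14.3
position: [0.5493, -0.1867, 0.1166]
ee_rot: [0.618, 0.786, -0.0, -0.0]
ft_force: [-0.6, -0.2, -1.4]
grip_width: 0.454
grasp_force: 40.7
```

```bash
python3 st.py
```

```text
t 14.3 pos [ 0.5493 -0.1867  0.1166] F [-0.6 -0.2 -1.4] T [0.07 0.04 0.01] j [ 0.78  0.42 -0.65  1.71  0.28  1.1   0.28] eul [-180.    -0.   103.7]
to neck [ 0.0001  0.0004 -0.0024] capz rel land -0.004338983452217657
```

The force vanished and the cap dropped: it is in the gaps. Lower it.

In the tool's units: 0.0065 m / 0.6 = 0.0108, 0.006 m / 0.6 = 0.01.

Request:
move_arm(
  plan=[
    {"delta_pos":[0,0,0.0025],"turn":[0,0,0],"fingers":0.7},
    {"delta_pos":[0,0,0.005],"turn":[0,0,0],"fingers":0.7},
    {"delta_pos":[0,0,0.0075],"turn":[0,0,0],"fingers":0.7},
    {"delta_pos":[0,0,0.01],"turn":[0,0,0],"fingers":0.7},
    {"delta_pos":[0,0,0.0108],"turn":[0,0,0],"fingers":0.7},
    {"delta_pos":[0,0,0.0108],"turn":[0,0,0],"fingers":0.7},
  ],
)

```text
clock: 15.05
position: [0.5494, -0.1867, 0.1103]
ee_rot: [0.618, 0.786, -0.0, 0.0]
ft_force: [0.3, 0.2, -2.0]
grip_width: 0.459
grasp_force: 40.7
```

```bash
python3 st.py
```

```text
t 15.05 pos [ 0.5494 -0.1867  0.1103] F [ 0.3  0.2 -2. ] T [ 0.05 -0.03  0.01] j [ 0.78  0.43 -0.65  1.71  0.29  1.09  0.28] eul [-180.     0.   103.7]
to neck [ 0.0002  0.0003 -0.0087] capz rel land -0.010610737692272984
```

In the tool's units: 0.0014 m / 0.6 = 0.0023, 0.0011 m / 0.6 = 0.0018, 0.26 rad / 3.1416 = 0.0828.

Request:
move_arm(
  plan=[
    {"delta_pos":[0,0,0.0008],"turn":[0,0,0],"fingers":0.7},
    {"delta_pos":[0,0,0.001],"turn":[0,0,0.0191],"fingers":0.7},
    {"delta_pos":[0,0,0.0013],"turn":[0,0,0.0382],"fingers":0.7},
    {"delta_pos":[0,0,0.0018],"turn":[0,0,0.0605],"fingers":0.7},
    {"delta_pos":[0,0,0.0023],"turn":[0,0,0.0828],"fingers":0.7},
    {"delta_pos":[0,0,0.0023],"turn":[0,0,0.0828],"fingers":0.7},
  ],
)

```text
clock: 15.8
position: [0.5497, -0.1867, 0.1092]
ee_rot: [0.714, 0.7, 0.0, 0.0]
ft_force: [0.8, 1.3, -0.2]
grip_width: 0.452
grasp_force: 40.7
```

```bash
python3 st.py
```

```text
t 15.8 pos [ 0.5497 -0.1867  0.1092] F [ 0.8  1.3 -0.2] T [-0.06  0.02 -0.01] j [ 0.74  0.42 -0.6   1.72  0.26  1.08  0.04] eul [180.    0.   88.8]
to neck [ 0.0002 -0.     -0.0098] capz rel land -0.011651402430064253
```

In the tool's units: 0.0017 m / 0.6 = 0.0028, 0.0013 m / 0.6 = 0.0022, 0.4 rad / 3.1416 = 0.1273.

Request:
move_arm(
  plan=[
    {"delta_pos":[0,0,0.0005],"turn":[0,0,0.0255],"fingers":0.7},
    {"delta_pos":[0,0,0.001],"turn":[0,0,0.0509],"fingers":0.7},
    {"delta_pos":[0,0,0.0017],"turn":[0,0,0.0764],"fingers":0.7},
    {"delta_pos":[0,0,0.0022],"turn":[0,0,0.1019],"fingers":0.7},
    {"delta_pos":[0,0,0.0028],"turn":[0,0,0.1273],"fingers":0.7},
    {"delta_pos":[0,0,0.0028],"turn":[0,0,0.1273],"fingers":0.7},
  ],
)

```text
clock: 16.55
position: [0.5497, -0.1867, 0.1075]
ee_rot: [0.839, 0.545, 0.0, 0.0]
ft_force: [0.7, -0.5, 1.4]
grip_width: 0.457
grasp_force: 40.8
```

```bash
python3 st.py
```

```text
t 16.55 pos [ 0.5497 -0.1867  0.1075] F [ 0.7 -0.5  1.4] T [ 0.02 -0.03 -0.07] j [ 0.68  0.41 -0.53  1.72  0.23  1.07 -0.34] eul [180.  -0.  66.]
to neck [ 0.0002 -0.0001 -0.0115] capz rel land -0.013384077203821246
```

In the tool's units: 0.0016 m / 0.6 = 0.0027, 0.0013 m / 0.6 = 0.0022, 0.4 rad / 3.1416 = 0.1273.

Request:
move_arm(
  plan=[
    {"delta_pos":[0,0,0.0005],"turn":[0,0,0.0255],"fingers":0.7},
    {"delta_pos":[0,0,0.001],"turn":[0,0,0.0509],"fingers":0.7},
    {"delta_pos":[0,0,0.0017],"turn":[0,0,0.0764],"fingers":0.7},
    {"delta_pos":[0,0,0.0022],"turn":[0,0,0.1019],"fingers":0.7},
    {"delta_pos":[0,0,0.0027],"turn":[0,0,0.1273],"fingers":0.7},
    {"delta_pos":[0,0,0.0027],"turn":[0,0,0.1273],"fingers":0.7},
  ],
)

```text
clock: 17.3
position: [0.5495, -0.1866, 0.1057]
ee_rot: [0.93, 0.368, 0.0, 0.0]
ft_force: [-0.1, -0.1, 1.2]
grip_width: 0.452
grasp_force: 40.8
```

```bash
python3 st.py
```

```text
t 17.3 pos [ 0.5495 -0.1866  0.1057] F [-0.1 -0.1  1.2] T [-0.01  0.07 -0.01] j [ 0.63  0.4  -0.46  1.73  0.2   1.06 -0.72] eul [180.   -0.   43.1]
to neck [ 0.0002  0.     -0.0133] capz rel land -0.015156230230607567
```

In the tool's units: 0.0005 m / 0.6 = 0.0008, 0.0004 m / 0.6 = 0.0007, 0.15 rad / 3.1416 = 0.0477.

Request:
move_arm(
  plan=[
    {"delta_pos":[0,0,0.0002],"turn":[0,0,0.0159],"fingers":0.7},
    {"delta_pos":[0,0,0.0005],"turn":[0,0,0.0318],"fingers":0.7},
    {"delta_pos":[0,0,0.0007],"turn":[0,0,0.0477],"fingers":0.7},
    {"delta_pos":[0,0,0.0008],"turn":[0,0,0.0637],"fingers":0.7},
    {"delta_pos":[0,0,0.0008],"turn":[0,0,0.0637],"fingers":0.7},
  ],
)

```text
clock: 17.92
position: [0.5497, -0.1866, 0.1054]
ee_rot: [0.962, 0.273, 0.0, 0.0]
ft_force: [-0.7, 0.7, 2.7]
grip_width: 0.456
grasp_force: 40.9
```

```bash
python3 st.py
```

```text
t 17.925 pos [ 0.5497 -0.1866  0.1054] F [-0.7  0.7  2.7] T [ 0.01  0.01 -0.01] j [ 0.6   0.39 -0.43  1.73  0.18  1.06 -0.9 ] eul [180.   -0.   31.7]
to neck [ 0.0001 -0.0001 -0.0136] capz rel land -0.015458887115218548
```

In the tool's units: 0.0002 m / 0.6 = 0.0003, 0.0001 m / 0.6 = 0.0002, 0.12 rad / 3.1416 = 0.0382.

Request:
move_arm(
  plan=[
    {"delta_pos":[0,0,0.0002],"turn":[0,0,0.0127],"fingers":0.7},
    {"delta_pos":[0,0,0.0003],"turn":[0,0,0.0255],"fingers":0.7},
    {"delta_pos":[0,0,0.0003],"turn":[0,0,0.0382],"fingers":0.7},
    {"delta_pos":[0,0,0.0003],"turn":[0,0,0.0382],"fingers":0.7},
  ],
)

```text
clock: 18.42
position: [0.5498, -0.1867, 0.1054]
ee_rot: [0.977, 0.215, 0.0, 0.0]
ft_force: [0.2, 1.1, 5.3]
grip_width: 0.452
grasp_force: 41.1
```

```bash
python3 st.py
```

```text
t 18.425 pos [ 0.5498 -0.1867  0.1054] F [0.2 1.1 5.3] T [ 0.06  0.04 -0.09] j [ 0.59  0.39 -0.41  1.73  0.17  1.06 -1.02] eul [180.   -0.   24.8]
to neck [-0.     -0.0003 -0.0136] capz rel land -0.015479721659375653
```

Seated on the pilot by the push; a little more turn until the thread stiffens.

In the tool's units: 0.04 rad / 3.1416 = 0.0127.

Request:
move_arm(
  plan=[
    {"delta_pos":[0,0,0],"turn":[0,0,0.0127],"fingers":0.7},
    {"delta_pos":[0,0,0],"turn":[0,0,0.0255],"fingers":0.7},
    {"delta_pos":[0,0,0],"turn":[0,0,0.0318],"fingers":0.7},
    {"delta_pos":[0,0,0],"turn":[0,0,0.0318],"fingers":0.7},
  ],
)

```text
clock: 18.92
position: [0.5496, -0.1867, 0.1054]
ee_rot: [0.986, 0.166, 0.0, 0.0]
ft_force: [-2.3, -0.0, 6.9]
grip_width: 0.454
grasp_force: 41.4
```

```bash
python3 st.py
```

```text
t 18.925 pos [ 0.5496 -0.1867  0.1054] F [-2.3 -0.   6.9] T [0.03 0.25 0.09] j [ 0.57  0.39 -0.39  1.73  0.17  1.06 -1.11] eul [180.   -0.   19.1]
to neck [ 0.0001 -0.0001 -0.0136] capz rel land -0.015504861729517636
```

In the tool's units: 0.06 rad / 3.1416 = 0.0191.

Request:
move_arm(
  plan=[
    {"delta_pos":[0,0,0],"turn":[0,0,0.0095],"fingers":0.7},
    {"delta_pos":[0,0,0],"turn":[0,0,0.0191],"fingers":0.7},
    {"delta_pos":[0,0,0],"turn":[0,0,0.0191],"fingers":0.7},
  ],
)

```text
clock: 19.3
position: [0.5494, -0.1867, 0.1054]
ee_rot: [0.991, 0.136, -0.0, 0.0]
ft_force: [-3.1, 1.0, 7.5]
grip_width: 0.447
grasp_force: 41.4
```

```bash
python3 st.py
```

```text
t 19.3 pos [ 0.5494 -0.1867  0.1054] F [-3.1  1.   7.5] T [0.08 0.57 0.54] j [ 0.56  0.39 -0.38  1.73  0.16  1.06 -1.17] eul [180.    0.   15.7]
to neck [ 0.0003 -0.0001 -0.0136] capz rel land -0.015518825286090679
```

In the tool's units: -0.12 m / 0.6 = -0.2, -0.02 m / 0.6 = -0.0333, -0.01 rad / 3.1416 = -0.0032.

Request:
move_arm(
  plan=[
    {"delta_pos":[0,0,-0.0005],"turn":[0,0,-0.0032],"fingers":0.7},
    {"delta_pos":[0,0,-0.0008],"turn":[0,0,-0.0032],"fingers":0.5},
    {"delta_pos":[0,0,-0.0008],"turn":[0,0,-0.0032],"fingers":0.3},
    {"delta_pos":[0,0,-0.0008],"turn":[0,0,-0.0032],"fingers":0.2},
    {"delta_pos":[0,0,-0.0008],"turn":[0,0,-0.0032],"fingers":0.2},
    {"delta_pos":[0,0,-0.0008],"turn":[0,0,-0.0032],"fingers":0.2},
    {"delta_pos":[0,0,-0.0333],"turn":[0,0,-0.0032],"fingers":0.2},
    {"delta_pos":[0,0,-0.1],"turn":[0,0,-0.0032],"fingers":0.2},
    {"delta_pos":[-0.05,0,-0.1667],"turn":[0,0,-0.0032],"fingers":0.2},
    {"delta_pos":[-0.1,0,-0.2],"turn":[0,0,-0.0032],"fingers":0.2},
    {"delta_pos":[-0.1,0,-0.2],"turn":[0,0,-0.0032],"fingers":0.2},
    {"delta_pos":[-0.1,0,-0.2],"turn":[0,0,-0.0032],"fingers":0.2},
  ],
)

```text
clock: 20.8
position: [0.492, -0.2024, 0.2255]
ee_rot: [0.99, 0.14, 0.0, 0.0]
ft_force: [0.6, 0.2, -0.1]
grip_width: 0.796
grasp_force: 0.0
```

```bash
python3 - <<'E'
from w import *
o,c=wshot("w4");Z=c["range_z"]
s=camera("side")
def find(c):
    hsv=cv2.cvtColor(c["color"],cv2.COLOR_RGB2HSV);m=cv2.inRange(hsv,(10,100,100),(35,255,255))
    q=c["R"]@np.array([.5497,-.1865,.112])+c["t"];U=q[:2]/q[2]*c["fx"]+[c["cx"],c["cy"]];u,v=U.astype(int)
    ys,xs=np.nonzero(m[v-14:v+15,u-14:u+15]);return U,xs.mean()+u-14,ys.mean()+v-14
a=find(c);b=find(s);print(a,b)
print(tri([(c,a[1],a[2]),(s,b[1],b[2])]))
u,v=int(a[1]),int(a[2])
for du in(-8,0,8): print(world(c,u+du,v,Z[v,u+du]))
cv2.imwrite("pics/w4c.png",cv2.resize(c["color"],(640,400))[:,:,::-1])
E
```

```text
(array([318.60147328, 117.80938156]), np.float64(319.64864864864865), np.float64(117.24324324324326)) (array([331.73358155, 119.8202884 ]), np.float64(332.0), np.float64(120.0))
(array([ 0.54961106, -0.18712238,  0.1117481 ]), np.float64(0.0008062376067034653))
[ 0.54891699 -0.18145079  0.11404249]
[ 0.55037258 -0.18658424  0.11371548]
[ 0.55185042 -0.19172046  0.1136466 ]
```

View pics/w4c.png

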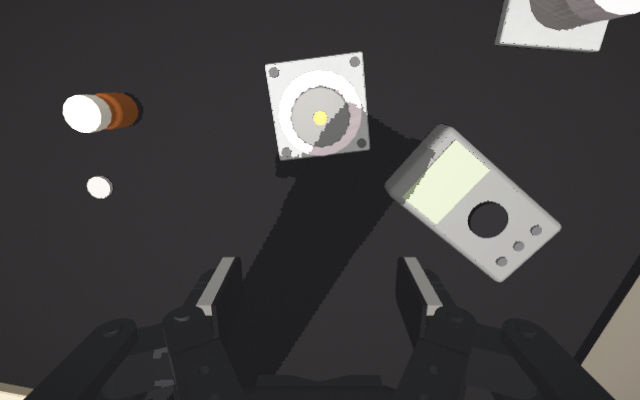

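The cap sits level and centred on the cell with its dot at (320,117); its top measures 0.1117 m against 0.112 m when home. The arm is clear of it.

```bash
python3 -c "
from workcell import hand_in;print(hand_in())"
```

```text
the job is handed in; nothing more can be done
None
```

I screwed the large cap home on the cell, let go of it and handed the job in: its top measured 0.1117 m against 0.112 m when fully seated, but the hand-in gave no pass or fail verdict.

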